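# Tap a rail home in the boring jig with a mallet

## Robot

A 6-joint arm with a two-finger parallel gripper is mounted at the origin on the work surface. World frame = base frame: x ahead of the robot, y to its left, z up, the work surface at z = 0. Lengths are in m, angles in rad, forces in N, time in s.
With the tool pointing down it reaches from about 0.25 to 0.775 m from the base axis. Payload 4 kg.
Tool frame: the origin (TCP) lies at the centre of the arm's flange, where the gripper is bolted on; the fingertips stand 199 mm ahead of it and the grasp point (between the pads) lies 180 mm ahead of it (grip_depth is the distance from the TCP to the grasp point, in m); z points along the fingers, y is the line along which they close (so a half turn about z gives the same grasp; the last joint's range is limited). The gripper opens to 94 mm and grips with 3 to 60 N. Pads are 16 mm wide; open, the fingers measure 119 mm over their backs; the gripper's body (75 mm by 177 mm) begins 78 mm behind the grasp point.
Start: joints at [1.03, 0.087, 1.371, -0, 1.684, -0.103], TCP at [0.233, 0.498, 0.405] pointing down, gripper open.
Joint ranges: [-3.1, 3.1], [-0.76, 2.03], [0.27, 2.55], [-1.08, 4.22], [0.17, 2.65], [-2.57, 2.57]. Speed limits (rad/s): [2.79, 2.79, 3.14, 3.14, 3.14, 3.14].

## Interface

Orientations are given as a rotation vector (axis times angle).
In Python, from cell import * gives the robot as it stands.
- The arm moves only by the tool step_arm, never from a script. Its argument "targets" is a list of rows, each a list of 7 numbers: the turn, a rotation vector about the tool's x, y, z in units of 6 degrees (1.0 is 6 degrees), then the shift along the tool's x, y, z in units of 25 mm (1.0 is 25 mm), then the opening, from -1 (shut) to 1 (fully open). In form: [[wx, wy, wz, dx, dy, dz, jaw], ...]. A call has 1 to 5 rows; each row shifts and turns the commanded pose from where the row before left it, along the tool's axes as they then stand; what a row does not reach is not made up. A row lasts 1/12 s, in which the tool goes at most 41.7 mm and 7.16 degrees, less where a joint would pass 70% of its speed; a pose out of reach is approached as far as the arm can. A call is refused whole if a number of a shift passes 1 or a number of a turn 1, either way. A call with a gripper value outside its range is refused whole. The fingers move at their own pace and stop on an object; the grip force is fixed at half the most. Time passes only in rows, so rows that do not move let the fingers close. It gives the time, the measured TCP pose, the force, the opening and the grip force at its end, in the units of the state.
- read_state(): the state, without advancing time (a new reading comes with each control period).
- snapshot(name): name is "scene" or "top" or "wrist"; returns a dict with "color" (480x640x3 uint8, red, green, blue), "camera_matrix" (3x3 intrinsics, pixels), "R" (3x3) and "t" (3): a world point X has camera coordinates R X + t. Camera axes: x right, y down, z forward; pixel columns grow to the right and rows downward; lengths in m; the calibration is good to about 2 mm. A picture is of the moment at which its call begins. There is no depth.
- job_done(): hands the job in; it is judged then, once.
The state is a dict: "clock": time; "qpos": joint angles; "dq": joint speeds; "effort": joint torques, N m; "eef_pos": TCP position; "ee_rot": TCP orientation; "wrist_force": force on the tool from outside, world axes, zero at the start; "torque": the same for the moment, N m; "width": finger opening in m; "grasp_force": force on a finger pad.
Only numpy, scipy, OpenCV 4.12 (cv2) and the standard library are available. Lean on these libraries where they do the work, as an engineer would, in place of code of your own. Each camera call takes 0.05 s, during which the arm holds its last target. There are 200 camera calls.

## Task

Pick up the wooden mallet and nudge the rail further into the boring jig with a series of light taps on its end grain, a few millimetres at a time and drawing the mallet off between taps, until the rail is fully home against the depth stop hidden inside. The stop is only nipped tight, so feel for it and do not drive it off its setting; no hard blows, and move the rail with the mallet only. Then lay the mallet down flat on the bench, clear of the rail and jig, without disturbing the plane, mug or spoon.

Things in the scene. Friction and masses are not known exactly. Their poses are not given: they have to be found in the camera images.
- jig: Plywood boring jig, fixed: base 210 x 150 x 18 mm, on it a channel 82 mm wide outside with a roof 70 mm above the bench (three steel drill bushings, a brass cap). Two black steel holdfasts, 140 mm high, grip the base's sides within 125 mm of its centre line. Origin: centre of the underside; +x along the channel from the open mouth (x = -105 mm) to the closed end; z up.
- jig_mouth (a point): Middle of the mouth's lower edge, on the channel floor, 18 mm above the bench; axes as the jig's, +x into the channel. The channel is 46 mm wide. A sprung hold-down inside makes the rail drag with 4 to 10 N. The hidden depth stop's face lies 145 to 178 mm in from here, differently each time; only touch can tell. It stands firm to a push of about 30 N on it, then slips.
- rail: Beech rail, 200 x 44 x 34 mm, 0.25 kg, lying in the jig's channel with its nose 108 to 128 mm in and the rest standing out of the mouth. Origin: centre of its underside, 18 mm above the bench; +x along it into the jig: nose at x = +100 mm, free end (the end grain to tap) at x = -100 mm. Once home, 22 to 55 mm of it still stand out of the mouth. It stays where it is left.
- mallet: Joiner's mallet, 0.42 kg, lying on its side on the bench: dark wooden head 70 (x) x 120 (y) x 60 (z) mm with flat striking faces at y = +60 and -60 mm; pale handle along -x, 32 mm wide (y) and 22 mm thick (z), from x = -35 to -205 mm, its centre 30 mm above the bench. Origin: centre of the head's underside; z up. It balances about 15 mm from the head's centre towards the handle.
- mallet_grip (a point): Point in the middle of the mallet's handle close to the head, 60 mm from the head's centre (mallet x = -60 mm), 30 mm above the bench when it lies flat. A good place to grip across the 32 mm width. Axes as the mallet's.
- plane: Block plane of dark steel, 160 x 50 mm, 52 mm high, loose on the bench; leave it alone. Origin: centre of its sole; x along its length.
- mug: White mug, 80 mm across, 90 mm high, loose on the bench; leave it alone. Origin: centre of its underside.
- spoon: Carved wooden spoon about 180 mm long, 20 mm high, lying loose on the bench; leave it alone. Origin: on the bench under the neck of its bowl; the handle runs along -x to -140 mm, the bowl ends at x = +41 mm.
Mind the look-alikes: they are no part of the job. What is shaped like the rail but orange is not meant.

How it is judged:
By the outcome, as a careful person would: the job done as asked, in the order asked, and still so for the second after the job is handed in, with the robot touching nothing.
It also fails if it takes over 72 s, if anything falls off the work surface, if the arm or the gripper's body presses on something with over 40 N, if the wrist force passes 120 N, or if a joint passes its speed limit or range.

## Working session

There is one attempt and no reset: what is moved stays moved. The work goes in short steps, Python scripts to look and compute and a tool call to move; the robot and the scene stay as the last step left them, time stands still between calls to the robot, and variables do not carry over. Pictures are saved under pics/ and viewed, at most 10 in all, crops included, and the job is handed in when it is done.

Besides the shell and the picture viewer there is one more tool, called after ">>>" by a JSON object that holds its "api" and its "payload". step_arm: Moves the arm, as the interface text tells. Its arguments: {"type":"object","properties":{"targets":{"type":"array"}},"required":["targets"]}

```bash
mkdir -p pics; ls
python3 - <<'E'
from cell import *
import cv2,numpy as np
s=read_state();print({k:np.round(v,3) for k,v in s.items()})
for n in("scene","top"):
    d=snapshot(n);cv2.imwrite(f"pics/{n}0.png",d["color"][:,:,::-1]);np.savez(f"{n}0.npz",**d)
    print(n,d["camera_matrix"].round(1).tolist(),d["R"].round(3).tolist(),d["t"].round(3))
E
```

```text
pics
{'clock': np.float64(0.0), 'qpos': array([ 1.03 ,  0.088,  1.372,  0.   ,  1.684, -0.103]), 'dq': array([ 0.001, -0.   ,  0.   , -0.002, -0.001,  0.002]), 'effort': array([-0.0000e+00, -3.4018e+01, -3.0243e+01,  7.2000e-02,  3.3000e-02,
       -0.0000e+00]), 'eef_pos': array([0.233, 0.498, 0.404]), 'ee_rot': array([-6.820e-01, -3.066e+00,  3.000e-03]), 'wrist_force': array([-1.044, -0.062,  0.245]), 'torque': array([ 0.025, -0.002,  0.074]), 'grasp_force': np.float64(0.0), 'width': np.float64(0.094)}
scene [[506.5, 0.0, 324.1], [0.0, 506.5, 240.3], [0.0, 0.0, 1.0]] [[0.494, 0.869, -0.019], [0.482, -0.292, -0.826], [-0.723, 0.399, -0.564]] [-0.297 -0.192  1.434]
top [[542.0, 0.0, 315.3], [0.0, 542.0, 236.8], [0.0, 0.0, 1.0]] [[-0.029, -0.999, 0.02], [-0.987, 0.025, -0.159], [0.159, -0.025, -0.987]] [0.026 0.539 1.067]
```

View pics/scene0.png

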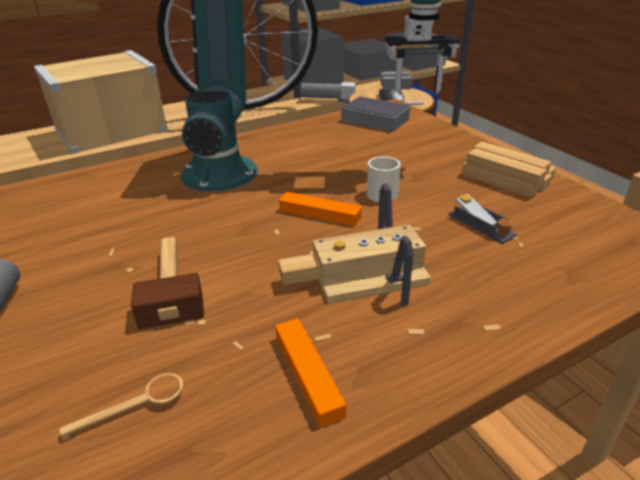

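View pics/top0.png

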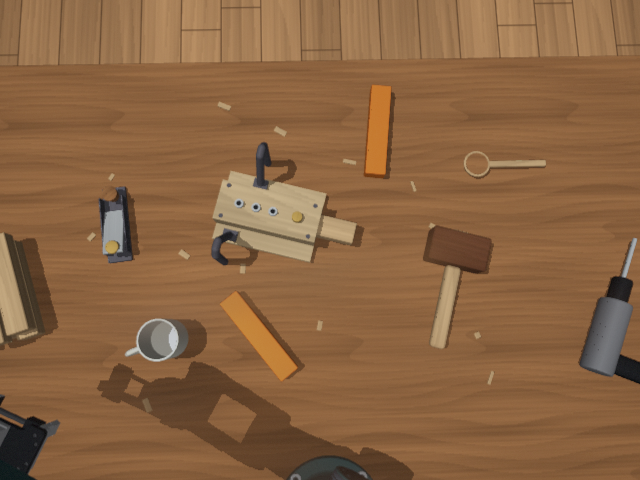

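The rail is the beech piece in the channel: free end at about top (355,232), scene (285,270). The orange bars at top (378,130), (258,335) and the stacked timber at (15,285) are look-alikes, because they are the wrong colour or not in the jig. The mallet is at top (460,250) with its handle running to (440,345). The plane is at (115,225), the mug at (160,340) and the spoon at (505,163). I'll confirm with one crop.

Run:
```python
import cv2
i=cv2.imread("pics/top0.png")[150:360,205:505]
cv2.imwrite("pics/crop.png",cv2.resize(i,None,fx=2.6,fy=2.6,interpolation=cv2.INTER_CUBIC))
```

```text
(no output)
```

View pics/crop.png

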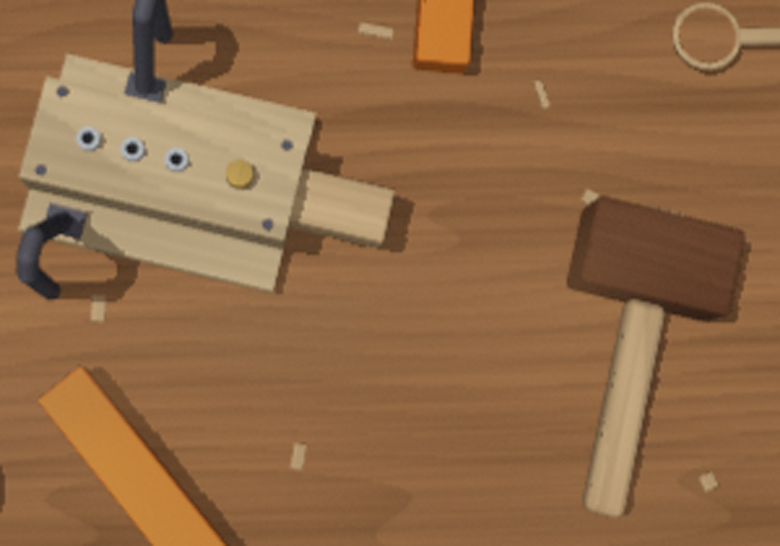

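The crop confirms it. The beech rail sticks out of the jig with its end's top corners at crop (393,187) and (381,245). The mallet head's long edge runs (603,197)–(745,232), and its handle centreline runs (644,306)–(605,511).

```bash
cat > h.py <<'E'
import numpy as np
from scipy.spatial.transform import Rotation as Ro
def px(d,u,v,z):
    r=d["R"].T@np.linalg.inv(d["camera_matrix"])@[u,v,1]; c=-d["R"].T@d["t"]
    return c+r*(z-c[2])/r[2]
def crop(d,p,z): return px(d,205+p[0]/2.6-.3,150+p[1]/2.6-.3,z)
def rel(s,p,Rt):
    "remaining move in row units (tool axes): turn/6deg, shift/25mm"
    R=Ro.from_rotvec(s["ee_rot"])
    return (np.degrees((R.inv()*Rt).as_rotvec())/6).round(2),(R.inv().apply(np.array(p)-s["eef_pos"])/.025).round(2)
E
python3 - <<'E'
from h import *; from cell import read_state
d=np.load("top0.npz")
f=lambda z,*P:[crop(d,p,z) for p in P]
for n,z,P in [("railend",.052,[(393,187),(381,245)]),("railmouth",.052,[(305,170),(292,228)]),("roofR",.07,[(317,114),(288,243)]),("head",.06,[(603,197),(745,232),(722,318)]),("handle",.041,[(644,306),(605,511)]),("hnd edges",.041,[(625,302),(663,310),(585,508),(625,515)])]:
    q=f(z,*P); print(n,np.round(q,4).tolist(),[round(float(np.degrees(np.arctan2(*(b-a)[1::-1]))),1) for a,b in zip(q,q[1:])])
E
```

```text
railend [[0.5674, -0.0715, 0.052], [0.5216, -0.0602, 0.052]] [166.2]
railmouth [[0.5827, -0.0027, 0.052], [0.5368, 0.0089, 0.052]] [165.9]
roofR [[0.6233, -0.0127, 0.07], [0.5223, 0.0128, 0.07]] [165.8]
head [[0.5539, -0.2348, 0.06], [0.5234, -0.3443, 0.06], [0.4567, -0.321, 0.06]] [-105.6, 160.7]
handle [[0.4695, -0.2664, 0.041], [0.3125, -0.2254, 0.041]] [165.4]
hnd edges [[0.473, -0.2516, 0.041], [0.4659, -0.2812, 0.041], [0.3152, -0.2101, 0.041], [0.309, -0.2406, 0.041]] [-103.5, 154.8, -101.4]
```

```bash
cat >> h.py <<'E'
def down(yaw): # tool down, y axis at yaw deg
    y=np.array([np.cos(np.radians(yaw)),np.sin(np.radians(yaw)),0]); z=np.array([0,0,-1.]); return Ro.from_matrix(np.c_[np.cross(y,z),y,z])
E
python3 - <<'E'
from h import *; from cell import read_state
s=read_state(); print(rel(s,[.455,-.264,.30],down(75)))
E
```

```text
(array([-0.02, -0.  , -1.68]), array([-20.96, -23.84,   4.19]))
```

>>> {"api": "step_arm", "payload": {"targets": [[0,0,0,-0.9,-1,0,1],[0,0,0,-0.9,-1,0,1],[0,0,0,-0.9,-1,0,1],[0,0,0,-0.9,-1,0,1],[0,0,0,-0.9,-1,0,1]]}}

```text
clock: 0.52
eef_pos: [0.282, 0.3358, 0.404]
ee_rot: [-0.681, -3.066, 0.001]
wrist_force: [0.7, 0.4, -0.2]
width: 0.0943
grasp_force: 0.0
```

>>> {"api": "step_arm", "payload": {"targets": [[0,0,0,-0.9,-1,0,1],[0,0,0,-0.9,-1,0,1],[0,0,0,-0.9,-1,0,1],[0,0,0,-0.9,-1,0,1],[0,0,0,-0.9,-1,0,1]]}}

```text
clock: 0.93
eef_pos: [0.3308, 0.1748, 0.4043]
ee_rot: [-0.681, -3.067, 0.0]
wrist_force: [0.5, 1.0, -0.7]
width: 0.0939
grasp_force: 0.0
```

>>> {"api": "step_arm", "payload": {"targets": [[0,0,0,-0.9,-1,0,1],[0,0,0,-0.9,-1,0,1],[0,0,0,-0.9,-1,0,1],[0,0,0,-0.9,-1,0,1],[0,0,0,-0.9,-1,0,1]]}}

```text
clock: 1.35
eef_pos: [0.3797, 0.0138, 0.4044]
ee_rot: [-0.682, -3.066, -0.0]
wrist_force: [0.5, 1.1, -0.3]
width: 0.094
grasp_force: 0.0
```

>>> {"api": "step_arm", "payload": {"targets": [[0,0,0,-0.9,-1,0,1],[0,0,0,-0.9,-1,0,1],[0,0,0,-0.9,-1,0,1],[0,0,0,-0.9,-1,0,1],[0,0,0,-0.9,-1,0,1]]}}

```text
clock: 1.77
eef_pos: [0.4287, -0.1472, 0.4042]
ee_rot: [-0.683, -3.066, -0.001]
wrist_force: [0.6, 0.2, 1.3]
width: 0.0941
grasp_force: 0.0
```

>>> {"api": "step_arm", "payload": {"targets": [[0,0,0,-0.9,-1,0.3,1],[0,0,-0.9,-0.9,-0.9,0.5,1],[0,0,-0.8,-0.3,-0.8,1,1],[0,0,0,0,0,1,1],[0,0,0,0,0,0.5,1]]}}

```text
clock: 2.18
eef_pos: [0.4489, -0.23, 0.3179]
ee_rot: [-0.41, -3.109, -0.005]
wrist_force: [0.3, 0.3, -1.5]
width: 0.0938
grasp_force: 0.0
```

Run:
```python
from h import *; from cell import *; import cv2
d=snapshot("wrist");cv2.imwrite("pics/w1.png",d["color"][:,:,::-1]);np.savez("w1.npz",**d)
s=read_state();print(s["clock"],s["eef_pos"],rel(s,[.455,-.264,.30],down(75)))
```

```text
2.2333 [ 0.44848028 -0.22913799  0.31600268] (array([ 0.03, -0.09,  0.  ]), array([-0.62, -1.28,  0.63]))
```

View pics/w1.png

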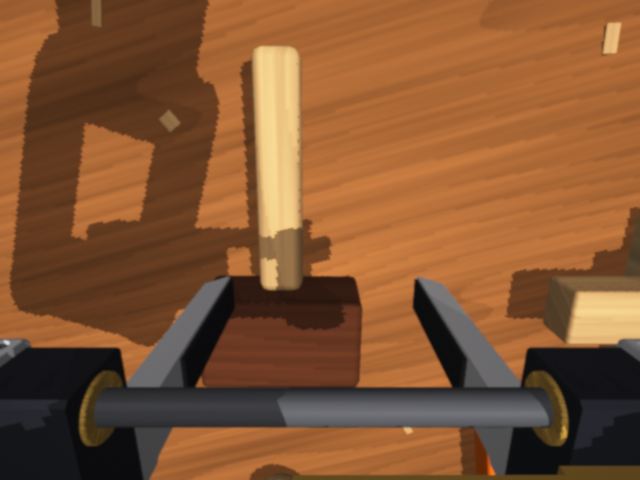

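The wrist view shows the handle centreline from (276,48) to (281,285), with the head below it between the fingers and the rail end at the right (600,315).

Run:
```python
from h import *; from cell import *
d=np.load("w1.npz")
a,b=px(d,276,48,.041),px(d,281,285,.041)
h=[px(d,u,v,.06) for u,v in((205,305),(360,305),(359,387),(204,387))]
print(a,b,np.linalg.norm(a-b),np.degrees(np.arctan2(*(b-a)[1::-1])),np.round(h,4).tolist(),np.mean(h,0))
u=(b-a)/np.linalg.norm(b-a); g=a+u*.15; y=np.degrees(np.arctan2(u[1],u[0]))+90
print(g,y); s=read_state();print(rel(s,[g[0],g[1],.211],down(y)))
```

```text
[ 0.31270248 -0.22326667  0.041     ] [ 0.46654937 -0.26644121  0.041     ] 0.15979019928699723 -15.67587937622776 [[0.46, -0.3178, 0.06], [0.4881, -0.2131, 0.06], [0.5535, -0.2295, 0.06], [0.5233, -0.3417, 0.06]] [ 0.50622142 -0.27552452  0.06      ]
[ 0.45712332 -0.26379594  0.041     ] 74.32412062377225
(array([ 0.03, -0.09,  0.12]), array([-0.73, -1.26,  4.19]))
```

>>> {"api": "step_arm", "payload": {"targets": [[0,0,0.1,-0.3,-0.6,0,1],[0,-0.1,0,-0.4,-0.65,0,1],[0,0,0,0,0,1,1],[0,0,0,0,0,1,1],[0,0,0,0,0,1,1]]}}

```text
clock: 2.65
eef_pos: [0.46, -0.2652, 0.2484]
ee_rot: [0.422, 3.098, -0.006]
wrist_force: [-0.1, 0.7, -0.1]
width: 0.0942
grasp_force: 0.0
```

>>> {"api": "step_arm", "payload": {"targets": [[0,0,0,0,0,0.8,1],[0,0,0,0,0,0.4,1],[0,0,0,0,0,0,1],[0,0,0,0,0,0,-0.5],[0,0,0,0,0,0,-0.5]]}}

```text
clock: 3.07
eef_pos: [0.4602, -0.2646, 0.2192]
ee_rot: [0.421, 3.099, -0.005]
wrist_force: [-0.6, -0.9, -0.1]
width: 0.0842
grasp_force: 0.0
```

>>> {"api": "step_arm", "payload": {"targets": [[0,0,0,0,0,0,-1],[0,0,0,0,0,0,-1],[0,0,0,0,0,0,-1],[0,0,0,0,0,0,-1],[0,0,0,0,0,0,-1]]}}

```text
clock: 3.48
eef_pos: [0.4595, -0.264, 0.2175]
ee_rot: [0.422, 3.102, -0.003]
wrist_force: [0.3, -0.2, 0.7]
width: 0.0507
grasp_force: 0.0
```

Run:
```python
from h import *; from cell import *
s=read_state();print({k:np.round(v,3) for k,v in s.items()})
print(Ro.from_rotvec(s["ee_rot"]).as_matrix().round(3))
```

```text
{'clock': np.float64(3.483), 'qpos': array([-0.63 ,  0.154,  1.68 ,  0.004,  1.297, -1.931]), 'dq': array([ 0.   ,  0.003,  0.005, -0.001, -0.001, -0.001]), 'effort': array([-1.0000e-03, -3.3870e+01, -2.7269e+01, -2.5000e-02,  1.9000e-02,
       -0.0000e+00]), 'eef_pos': array([ 0.46 , -0.264,  0.217]), 'ee_rot': array([ 4.220e-01,  3.102e+00, -3.000e-03]), 'wrist_force': array([ 0.313, -0.187,  0.711]), 'torque': array([-0.011,  0.051,  0.028]), 'grasp_force': np.float64(0.0), 'width': np.float64(0.051)}
[[-0.964  0.267  0.011]
 [ 0.267  0.964 -0.003]
 [-0.011 -0.    -1.   ]]
```

>>> {"api": "step_arm", "payload": {"targets": [[0,0,0,0.1,0,0.25,-0.2],[0,0,0,0,0,0,-0.2],[0,0,0,0,0,0,-1],[0,0,0,0,0,0,-1],[0,0,0,0,0,0,-1]]}}

```text
clock: 3.9
eef_pos: [0.4568, -0.2632, 0.2101]
ee_rot: [0.422, 3.104, -0.001]
wrist_force: [-1.1, 0.1, -3.0]
width: 0.0318
grasp_force: 29.9
```

>>> {"api": "step_arm", "payload": {"targets": [[0,0,0,0,0,0,-1],[0,0,0,0,0,0,-1],[0,0,0,0,0,0,-1],[0,0,0,0,0,0,-1],[0,0,0,0,0,0,-1]]}}

```text
clock: 4.32
eef_pos: [0.457, -0.2632, 0.2104]
ee_rot: [0.422, 3.103, -0.001]
wrist_force: [0.0, 0.8, -4.2]
width: 0.0318
grasp_force: 29.9
```

>>> {"api": "step_arm", "payload": {"targets": [[0,0,0,0,0,-0.2,-1],[0,0,0,0,0,-0.2,-1],[0,0,0,0,0,0,-1],[0,0,0,0.2,0.5,0,-1],[0,0,0,0.2,0.9,0,-1]]}}

```text
clock: 4.73
eef_pos: [0.4565, -0.2276, 0.2212]
ee_rot: [0.426, 3.101, -0.004]
wrist_force: [0.3, 0.7, -3.7]
width: 0.0314
grasp_force: 29.9
```

>>> {"api": "step_arm", "payload": {"targets": [[0,0,0,0.2,0.9,0,-1],[0,0,0,0.1,0.9,0,-1],[0,0,0,0,0.9,0,-1],[0,0,-0.2,0,0.5,0,-1],[0,0,-0.2,0,0.3,0,-1]]}}

```text
clock: 5.15
eef_pos: [0.4726, -0.1382, 0.2207]
ee_rot: [0.352, 3.112, -0.001]
wrist_force: [1.4, 0.4, -3.9]
width: 0.0321
grasp_force: 29.9
```

>>> {"api": "step_arm", "payload": {"targets": [[0,0,0,0,0,0,-1],[0,0,0,0,0,0,-1]]}}

```text
clock: 5.32
eef_pos: [0.4726, -0.1402, 0.2207]
ee_rot: [0.356, 3.111, -0.003]
wrist_force: [-0.1, -0.2, -3.6]
width: 0.0317
grasp_force: 29.9
```

Run:
```python
from h import *; from cell import *; import cv2
a=snapshot("top");b=snapshot("scene")
np.savez("top1.npz",**a)
A=cv2.resize(a["color"][180:300,290:450],None,fx=3,fy=3,interpolation=cv2.INTER_CUBIC)
B=cv2.resize(b["color"][190:310,200:360],None,fx=2,fy=2,interpolation=cv2.INTER_CUBIC)
B=cv2.copyMakeBorder(B,0,A.shape[0]-B.shape[0],0,0,cv2.BORDER_CONSTANT)
cv2.imwrite("pics/c1.png",np.hstack([A,B])[:,:,::-1])
s=read_state();print(s["eef_pos"],s["wrist_force"],s["torque"],rel(s,[.4758,-.1268,.2184],down(76.8)))
```

```text
[ 0.47254417 -0.14105511  0.22074862] [ 0.88800482 -0.32430513 -3.19647092] [0.01702989 0.16337017 0.01606221] (array([-0.01,  0.1 ,  0.01]), array([0.  , 0.58, 0.09]))
```

View pics/c1.png

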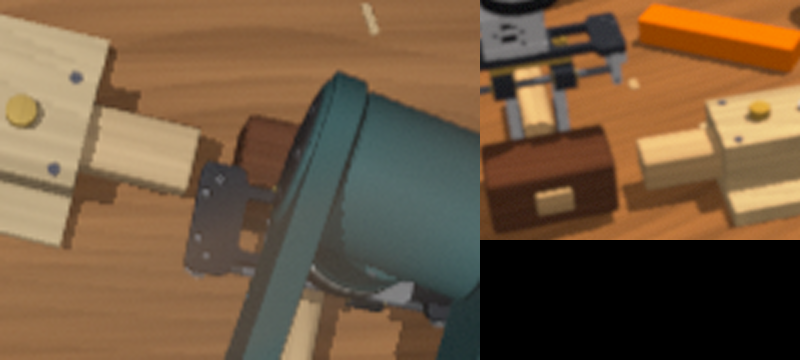

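The mallet is level and lined up. The scene crop shows a gap between the head's face at (615,170) and the rail end at (640,165). I'll close in slowly.

>>> {"api": "step_arm", "payload": {"targets": [[0,0,0,0,0.4,0.1,-1],[0,0,0,0,0.3,0,-1],[0,0,0,0,0.15,0,-1],[0,0,0,0,0,0,-1],[0,0,0,0,0,0,-1]]}}

```text
clock: 5.83
eef_pos: [0.4776, -0.1196, 0.2182]
ee_rot: [0.356, 3.111, -0.003]
wrist_force: [-0.6, -0.1, -4.1]
width: 0.0317
grasp_force: 29.9
```

>>> {"api": "step_arm", "payload": {"targets": [[0,0,0,0,0.07,0,-1],[0,0,0,0,0.07,0,-1],[0,0,0,0,0,0,-1]]}}

```text
clock: 6.08
eef_pos: [0.4784, -0.1163, 0.2182]
ee_rot: [0.357, 3.111, -0.002]
wrist_force: [0.7, 0.8, -4.0]
width: 0.0317
grasp_force: 29.9
```

>>> {"api": "step_arm", "payload": {"targets": [[0,0,0,0,0.07,0,-1],[0,0,0,0,0.07,0,-1]]}}

```text
clock: 6.25
eef_pos: [0.4791, -0.113, 0.2182]
ee_rot: [0.357, 3.111, -0.003]
wrist_force: [-0.1, -0.9, -5.1]
width: 0.0315
grasp_force: 29.9
```

>>> {"api": "step_arm", "payload": {"targets": [[0,0,0,0,0.07,0,-1],[0,0,0,0,0,0,-1]]}}

```text
clock: 6.42
eef_pos: [0.4796, -0.112, 0.2184]
ee_rot: [0.358, 3.11, -0.007]
wrist_force: [-1.8, -4.6, -3.8]
width: 0.032
grasp_force: 30.0
```

>>> {"api": "step_arm", "payload": {"targets": [[0,0,0,0,-0.2,0,-1],[0,0,0,0,-0.2,0,-1],[0,0,0,0,0,0,-1]]}}

```text
clock: 6.67
eef_pos: [0.4771, -0.1216, 0.2181]
ee_rot: [0.358, 3.111, -0.002]
wrist_force: [-1.0, -0.2, -4.3]
width: 0.032
grasp_force: 29.9
```

>>> {"api": "step_arm", "payload": {"targets": [[0,0,0,0,0.2,0,-1],[0,0,0,0,0.14,0,-1],[0,0,0,0,0.06,0,-1],[0,0,0,0,0.06,0,-1],[0,0,0,0,0.06,0,-1]]}}

```text
clock: 7.08
eef_pos: [0.4802, -0.1092, 0.2185]
ee_rot: [0.358, 3.11, -0.009]
wrist_force: [-0.7, -6.2, -4.0]
width: 0.0318
grasp_force: 30.1
```

>>> {"api": "step_arm", "payload": {"targets": [[0,0,0,0,0.04,0,-1],[0,0,0,0,0,0,-1]]}}

```text
clock: 7.25
eef_pos: [0.4805, -0.1082, 0.2184]
ee_rot: [0.358, 3.11, -0.008]
wrist_force: [-1.2, -5.4, -4.7]
width: 0.0321
grasp_force: 30.1
```

>>> {"api": "step_arm", "payload": {"targets": [[0,0,0,0,-0.2,0,-1],[0,0,0,0,-0.2,0,-1],[0,0,0,-0.4,0,0,-1],[0,0,0,0,0,0,-1],[0,0,0,0,0,0,-1]]}}

```text
clock: 7.67
eef_pos: [0.4886, -0.1195, 0.2184]
ee_rot: [0.357, 3.11, -0.002]
wrist_force: [-0.3, -0.8, -4.7]
width: 0.0315
grasp_force: 29.9
```

>>> {"api": "step_arm", "payload": {"targets": [[0,0,0,0,0.2,0,-1],[0,0,0,0,0.14,0,-1],[0,0,0,0,0.06,0,-1],[0,0,0,0,0.06,0,-1],[0,0,0,0,0.06,0,-1]]}}

```text
clock: 8.08
eef_pos: [0.4907, -0.1076, 0.2185]
ee_rot: [0.358, 3.111, -0.009]
wrist_force: [-0.7, -6.4, -4.0]
width: 0.0319
grasp_force: 30.1
```

>>> {"api": "step_arm", "payload": {"targets": [[0,0,0,0,0.04,0,-1],[0,0,0,0,0,0,-1]]}}

```text
clock: 8.25
eef_pos: [0.4909, -0.1066, 0.2185]
ee_rot: [0.358, 3.111, -0.008]
wrist_force: [-1.0, -5.4, -5.0]
width: 0.0314
grasp_force: 30.0
```

Run:
```python
from h import *; from cell import *; import cv2
s=read_state();print(s["wrist_force"],s["torque"])
d=snapshot("wrist");cv2.imwrite("pics/w2.png",d["color"][:,:,::-1])
s=read_state();print(s["eef_pos"],s["wrist_force"],s["torque"])
```

```text
[-0.99254432 -5.44422993 -5.04760781] [-0.9136736   0.35619337 -0.38275712]
[ 0.49095362 -0.10658606  0.21847181] [-1.06896922 -6.29416767 -4.74655402] [-0.90029271  0.28763628 -0.35744825]
```

View pics/w2.png

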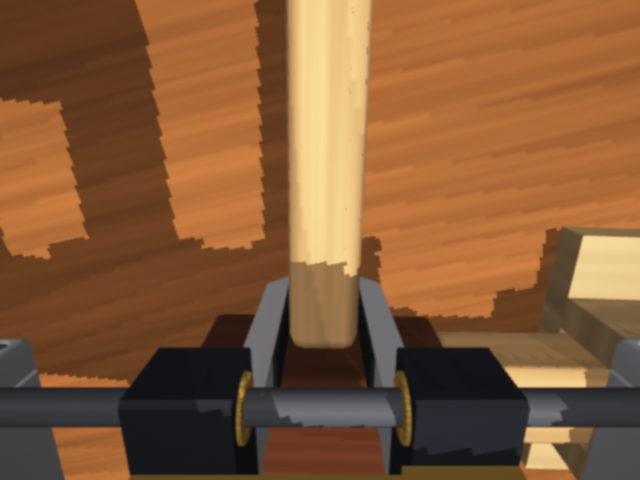

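>>> {"api": "step_arm", "payload": {"targets": [[0,0,0,0,-0.2,0,-1],[0,0,0,0,-0.2,0,-1],[0,0,0,0,0,0,-1]]}}

```text
clock: 8.55
eef_pos: [0.4886, -0.1159, 0.2182]
ee_rot: [0.357, 3.111, -0.002]
wrist_force: [-0.5, 0.1, -4.4]
width: 0.0317
grasp_force: 29.9
```

>>> {"api": "step_arm", "payload": {"targets": [[0,0,0,0,0.2,0,-1],[0,0,0,0,0.14,0,-1],[0,0,0,0,0.06,0,-1],[0,0,0,0,0.05,0,-1],[0,0,0,0,0.05,0,-1]]}}

```text
clock: 8.97
eef_pos: [0.4911, -0.1047, 0.2185]
ee_rot: [0.358, 3.112, -0.012]
wrist_force: [-3.8, -8.5, -2.2]
width: 0.032
grasp_force: 30.1
```

>>> {"api": "step_arm", "payload": {"targets": [[0,0,0,0,0.04,0,-1],[0,0,0,0,0,0,-1]]}}

```text
clock: 9.13
eef_pos: [0.4914, -0.1037, 0.2185]
ee_rot: [0.358, 3.112, -0.011]
wrist_force: [-3.4, -7.7, -2.9]
width: 0.0315
grasp_force: 30.1
```

>>> {"api": "step_arm", "payload": {"targets": [[0,0,0,0,-0.2,0,-1],[0,0,0,0,-0.2,0,-1],[0,0,0,0,0,0,-1]]}}

```text
clock: 9.38
eef_pos: [0.4896, -0.1123, 0.2183]
ee_rot: [0.357, 3.111, -0.002]
wrist_force: [-1.0, 0.9, -3.6]
width: 0.0318
grasp_force: 29.9
```

>>> {"api": "step_arm", "payload": {"targets": [[0,0,0,0,0.2,0,-1],[0,0,0,0,0.14,0,-1],[0,0,0,0,0.06,0,-1],[0,0,0,0,0.05,0,-1],[0,0,0,0,0.05,0,-1]]}}

```text
clock: 9.8
eef_pos: [0.492, -0.1011, 0.2185]
ee_rot: [0.358, 3.112, -0.012]
wrist_force: [-3.5, -8.9, -3.0]
width: 0.032
grasp_force: 30.1
```

>>> {"api": "step_arm", "payload": {"targets": [[0,0,0,0,0.04,0,-1],[0,0,0,0,0,0,-1]]}}

```text
clock: 9.97
eef_pos: [0.4923, -0.1001, 0.2185]
ee_rot: [0.358, 3.112, -0.011]
wrist_force: [-4.0, -8.2, -2.9]
width: 0.0319
grasp_force: 30.1
```

>>> {"api": "step_arm", "payload": {"targets": [[0,0,0,0,-0.2,0,-1],[0,0,0,0,-0.2,0,-1],[0,0,0,0,0,0,-1]]}}

```text
clock: 10.22
eef_pos: [0.4904, -0.1089, 0.2182]
ee_rot: [0.357, 3.111, -0.002]
wrist_force: [0.3, 0.7, -4.2]
width: 0.032
grasp_force: 29.9
```

>>> {"api": "step_arm", "payload": {"targets": [[0,0,0,0,0.2,0,-1],[0,0,0,0,0.14,0,-1],[0,0,0,0,0.06,0,-1],[0,0,0,0,0.05,0,-1],[0,0,0,0,0.05,0,-1]]}}

```text
clock: 10.63
eef_pos: [0.4928, -0.0977, 0.2185]
ee_rot: [0.358, 3.112, -0.012]
wrist_force: [-3.7, -8.8, -3.5]
width: 0.032
grasp_force: 30.1
```

>>> {"api": "step_arm", "payload": {"targets": [[0,0,0,0,0.04,0,-1],[0,0,0,0,0,0,-1]]}}

```text
clock: 10.8
eef_pos: [0.493, -0.0967, 0.2185]
ee_rot: [0.358, 3.112, -0.011]
wrist_force: [-4.0, -7.7, -3.4]
width: 0.0317
grasp_force: 30.1
```

>>> {"api": "step_arm", "payload": {"targets": [[0,0,0,0,-0.2,0,-1],[0,0,0,0,-0.2,0,-1],[0,0,0,0,0,0,-1]]}}

```text
clock: 11.05
eef_pos: [0.4912, -0.1054, 0.2182]
ee_rot: [0.357, 3.111, -0.002]
wrist_force: [0.7, -0.1, -3.8]
width: 0.0315
grasp_force: 29.9
```

>>> {"api": "step_arm", "payload": {"targets": [[0,0,0,0,0.2,0,-1],[0,0,0,0,0.14,0,-1],[0,0,0,0,0.06,0,-1],[0,0,0,0,0.05,0,-1],[0,0,0,0,0.05,0,-1]]}}

```text
clock: 11.47
eef_pos: [0.4936, -0.0943, 0.2185]
ee_rot: [0.358, 3.112, -0.012]
wrist_force: [-3.3, -9.1, -2.5]
width: 0.0316
grasp_force: 30.1
```

>>> {"api": "step_arm", "payload": {"targets": [[0,0,0,0,0.04,0,-1],[0,0,0,0,0,0,-1]]}}

```text
clock: 11.63
eef_pos: [0.4939, -0.0933, 0.2185]
ee_rot: [0.358, 3.112, -0.011]
wrist_force: [-3.7, -7.2, -2.4]
width: 0.0318
grasp_force: 30.1
```

>>> {"api": "step_arm", "payload": {"targets": [[0,0,0,0,-0.2,0,-1],[0,0,0,0,-0.2,0,-1],[0,0,0,0,0,0,-1]]}}

```text
clock: 11.88
eef_pos: [0.492, -0.102, 0.2182]
ee_rot: [0.357, 3.111, -0.002]
wrist_force: [0.2, 0.3, -4.5]
width: 0.0315
grasp_force: 29.9
```

>>> {"api": "step_arm", "payload": {"targets": [[0,0,0,0,0.2,0,-1],[0,0,0,0,0.14,0,-1],[0,0,0,0,0.06,0,-1],[0,0,0,0,0.05,0,-1],[0,0,0,0,0.05,0,-1]]}}

```text
clock: 12.3
eef_pos: [0.4944, -0.0909, 0.2184]
ee_rot: [0.358, 3.112, -0.012]
wrist_force: [-3.8, -8.6, -2.7]
width: 0.0317
grasp_force: 30.1
```

>>> {"api": "step_arm", "payload": {"targets": [[0,0,0,0,0.04,0,-1],[0,0,0,0,0,0,-1]]}}

```text
clock: 12.47
eef_pos: [0.4946, -0.0898, 0.2184]
ee_rot: [0.358, 3.112, -0.011]
wrist_force: [-3.2, -7.9, -3.2]
width: 0.0318
grasp_force: 30.1
```

>>> {"api": "step_arm", "payload": {"targets": [[0,0,0,0,-0.2,0,-1],[0,0,0,0,-0.2,0,-1],[0,0,0,0,0,0,-1]]}}

```text
clock: 12.72
eef_pos: [0.4928, -0.0986, 0.2183]
ee_rot: [0.357, 3.111, -0.002]
wrist_force: [-0.2, 0.5, -4.1]
width: 0.0316
grasp_force: 29.9
```

>>> {"api": "step_arm", "payload": {"targets": [[0,0,0,0,0.2,0,-1],[0,0,0,0,0.14,0,-1],[0,0,0,0,0.06,0,-1],[0,0,0,0,0.05,0,-1],[0,0,0,0,0.05,0,-1]]}}

```text
clock: 13.13
eef_pos: [0.4952, -0.0875, 0.2184]
ee_rot: [0.358, 3.112, -0.012]
wrist_force: [-3.9, -9.2, -2.7]
width: 0.0312
grasp_force: 30.1
```

>>> {"api": "step_arm", "payload": {"targets": [[0,0,0,0,0.04,0,-1],[0,0,0,0,0,0,-1]]}}

```text
clock: 13.3
eef_pos: [0.4954, -0.0864, 0.2185]
ee_rot: [0.358, 3.112, -0.011]
wrist_force: [-3.6, -8.4, -2.7]
width: 0.0317
grasp_force: 30.1
```

>>> {"api": "step_arm", "payload": {"targets": [[0,0,0,0,-0.2,0,-1],[0,0,0,0,-0.2,0,-1],[0,0,0,0,0,0,-1]]}}

```text
clock: 13.55
eef_pos: [0.4936, -0.0952, 0.2182]
ee_rot: [0.357, 3.111, -0.002]
wrist_force: [0.5, 1.2, -3.8]
width: 0.0318
grasp_force: 29.9
```

>>> {"api": "step_arm", "payload": {"targets": [[0,0,0,0,0.2,0,-1],[0,0,0,0,0.14,0,-1],[0,0,0,0,0.06,0,-1],[0,0,0,0,0.05,0,-1],[0,0,0,0,0.05,0,-1]]}}

```text
clock: 13.97
eef_pos: [0.4959, -0.0841, 0.2184]
ee_rot: [0.358, 3.112, -0.011]
wrist_force: [-4.4, -8.3, -3.2]
width: 0.0315
grasp_force: 30.1
```

>>> {"api": "step_arm", "payload": {"targets": [[0,0,0,0,0.04,0,-1],[0,0,0,0,0,0,-1]]}}

```text
clock: 14.13
eef_pos: [0.4962, -0.083, 0.2184]
ee_rot: [0.358, 3.112, -0.011]
wrist_force: [-3.8, -7.7, -2.7]
width: 0.0319
grasp_force: 30.1
```

>>> {"api": "step_arm", "payload": {"targets": [[0,0,0,0,-0.2,0,-1],[0,0,0,0,-0.2,0,-1],[0,0,0,0,0,0,-1]]}}

```text
clock: 14.38
eef_pos: [0.4943, -0.0918, 0.2182]
ee_rot: [0.357, 3.111, -0.002]
wrist_force: [-0.2, 0.3, -4.7]
width: 0.032
grasp_force: 29.9
```

>>> {"api": "step_arm", "payload": {"targets": [[0,0,0,0,0.2,0,-1],[0,0,0,0,0.14,0,-1],[0,0,0,0,0.06,0,-1],[0,0,0,0,0.05,0,-1],[0,0,0,0,0.05,0,-1]]}}

```text
clock: 14.8
eef_pos: [0.4968, -0.0807, 0.2185]
ee_rot: [0.358, 3.112, -0.011]
wrist_force: [-4.0, -9.1, -2.7]
width: 0.0322
grasp_force: 30.1
```

>>> {"api": "step_arm", "payload": {"targets": [[0,0,0,0,0.04,0,-1],[0,0,0,0,0,0,-1]]}}

```text
clock: 14.97
eef_pos: [0.497, -0.0796, 0.2184]
ee_rot: [0.358, 3.112, -0.011]
wrist_force: [-3.3, -8.6, -3.0]
width: 0.032
grasp_force: 30.1
```

>>> {"api": "step_arm", "payload": {"targets": [[0,0,0,0,-0.2,0,-1],[0,0,0,0,-0.2,0,-1],[0,0,0,0,0,0,-1]]}}

```text
clock: 15.22
eef_pos: [0.4951, -0.0884, 0.2182]
ee_rot: [0.357, 3.111, -0.002]
wrist_force: [0.2, 0.7, -4.9]
width: 0.0321
grasp_force: 29.9
```

>>> {"api": "step_arm", "payload": {"targets": [[0,0,0,0,0.2,0,-1],[0,0,0,0,0.14,0,-1],[0,0,0,0,0.06,0,-1],[0,0,0,0,0.05,0,-1],[0,0,0,0,0.05,0,-1]]}}

```text
clock: 15.63
eef_pos: [0.4976, -0.0773, 0.2184]
ee_rot: [0.358, 3.112, -0.011]
wrist_force: [-4.0, -8.3, -2.0]
width: 0.0317
grasp_force: 30.1
```

>>> {"api": "step_arm", "payload": {"targets": [[0,0,0,0,0.04,0,-1],[0,0,0,0,0,0,-1]]}}

```text
clock: 15.8
eef_pos: [0.4978, -0.0762, 0.2184]
ee_rot: [0.358, 3.112, -0.011]
wrist_force: [-4.1, -8.1, -3.8]
width: 0.032
grasp_force: 30.1
```

>>> {"api": "step_arm", "payload": {"targets": [[0,0,0,0,-0.2,0,-1],[0,0,0,0,-0.2,0,-1],[0,0,0,0,0,0,-1]]}}

```text
clock: 16.05
eef_pos: [0.4959, -0.085, 0.2182]
ee_rot: [0.357, 3.111, -0.002]
wrist_force: [0.6, 0.1, -4.9]
width: 0.0318
grasp_force: 29.9
```

>>> {"api": "step_arm", "payload": {"targets": [[0,0,0,0,0.2,0,-1],[0,0,0,0,0.14,0,-1],[0,0,0,0,0.06,0,-1],[0,0,0,0,0.05,0,-1],[0,0,0,0,0.05,0,-1]]}}

```text
clock: 16.47
eef_pos: [0.4984, -0.0738, 0.2184]
ee_rot: [0.358, 3.112, -0.011]
wrist_force: [-4.1, -7.9, -2.3]
width: 0.0321
grasp_force: 30.1
```

>>> {"api": "step_arm", "payload": {"targets": [[0,0,0,0,0.04,0,-1],[0,0,0,0,0,0,-1]]}}

```text
clock: 16.63
eef_pos: [0.4986, -0.0728, 0.2184]
ee_rot: [0.358, 3.112, -0.01]
wrist_force: [-3.7, -8.2, -2.5]
width: 0.0315
grasp_force: 30.1
```

>>> {"api": "step_arm", "payload": {"targets": [[0,0,0,0,-0.2,0,-1],[0,0,0,0,-0.2,0,-1],[0,0,0,0,0,0,-1]]}}

```text
clock: 16.88
eef_pos: [0.4967, -0.0816, 0.2182]
ee_rot: [0.357, 3.111, -0.002]
wrist_force: [-0.6, 0.1, -4.4]
width: 0.0318
grasp_force: 29.9
```

>>> {"api": "step_arm", "payload": {"targets": [[0,0,0,0,0.2,0,-1],[0,0,0,0,0.14,0,-1],[0,0,0,0,0.06,0,-1],[0,0,0,0,0.05,0,-1],[0,0,0,0,0.05,0,-1]]}}

```text
clock: 17.3
eef_pos: [0.4988, -0.0714, 0.2185]
ee_rot: [0.358, 3.113, -0.017]
wrist_force: [-6.8, -14.3, -0.9]
width: 0.0319
grasp_force: 30.2
```

>>> {"api": "step_arm", "payload": {"targets": [[0,0,0,0,0.04,0,-1],[0,0,0,0,0,0,-1]]}}

```text
clock: 17.47
eef_pos: [0.4989, -0.0711, 0.2186]
ee_rot: [0.359, 3.113, -0.02]
wrist_force: [-6.4, -14.4, -2.1]
width: 0.0318
grasp_force: 30.2
```

Force rose to about 16 N and the advance fell short, so that is the stop. One gentle confirming touch next.

>>> {"api": "step_arm", "payload": {"targets": [[0,0,0,0,-0.2,0,-1],[0,0,0,0,-0.2,0,-1],[0,0,0,0,0,0,-1]]}}

```text
clock: 17.72
eef_pos: [0.4975, -0.0781, 0.2183]
ee_rot: [0.357, 3.111, -0.002]
wrist_force: [-0.2, 0.4, -4.3]
width: 0.0318
grasp_force: 29.9
```

>>> {"api": "step_arm", "payload": {"targets": [[0,0,0,0,0.15,0,-1],[0,0,0,0,0.11,0,-1],[0,0,0,0,0.06,0,-1],[0,0,0,0,0.05,0,-1],[0,0,0,0,0.03,0,-1]]}}

```text
clock: 18.13
eef_pos: [0.4989, -0.071, 0.2185]
ee_rot: [0.359, 3.114, -0.02]
wrist_force: [-7.2, -16.6, -0.4]
width: 0.0319
grasp_force: 30.2
```

>>> {"api": "step_arm", "payload": {"targets": [[0,0,0,0,0.03,0,-1],[0,0,0,0,0,0,-1]]}}

```text
clock: 18.3
eef_pos: [0.499, -0.0708, 0.2186]
ee_rot: [0.359, 3.114, -0.022]
wrist_force: [-7.0, -16.9, -0.9]
width: 0.0319
grasp_force: 30.2
```

>>> {"api": "step_arm", "payload": {"targets": [[0,0,0,0,-0.3,0,-1],[0,0,0,0,-0.7,0,-1],[0,0,0,0,-0.9,0,-1],[0,0,0,0,-0.9,0,-1],[0,0,0,0,-0.9,0,-1]]}}

```text
clock: 18.72
eef_pos: [0.4791, -0.1575, 0.2183]
ee_rot: [0.354, 3.111, -0.001]
wrist_force: [0.1, -0.3, -4.1]
width: 0.0318
grasp_force: 29.9
```

>>> {"api": "step_arm", "payload": {"targets": [[0,0,0,0,-0.9,0,-1],[0,0,0,0,-0.4,0,-1],[0,0,0,0,0,0.1,-1],[0,0,0,0,0,0.1,-1],[0,0,0,0,0,0,-1]]}}

```text
clock: 19.13
eef_pos: [0.4717, -0.188, 0.2123]
ee_rot: [0.355, 3.113, 0.001]
wrist_force: [-0.5, 0.8, -3.9]
width: 0.0318
grasp_force: 29.9
```

>>> {"api": "step_arm", "payload": {"targets": [[0,0,0,0,0,0.06,-1],[0,0,0,0,0,0,-1]]}}

```text
clock: 19.3
eef_pos: [0.4719, -0.1882, 0.2114]
ee_rot: [0.354, 3.112, -0.001]
wrist_force: [-0.4, -0.1, -4.6]
width: 0.0319
grasp_force: 29.9
```

>>> {"api": "step_arm", "payload": {"targets": [[0,0,0,0,0,0.04,-1],[0,0,0,0,0,0.03,-1],[0,0,0,0,0,0,-1]]}}

```text
clock: 19.55
eef_pos: [0.4719, -0.189, 0.2102]
ee_rot: [0.356, 3.111, -0.002]
wrist_force: [1.2, 0.2, -3.5]
width: 0.0318
grasp_force: 29.9
```

>>> {"api": "step_arm", "payload": {"targets": [[0,0,0,0,0,0,-0.2],[0,0,0,0,0,0,-0.1],[0,0,0,0,0,0,0],[0,0,0,0,0,0,0.2],[0,0,0,0,0,0,0.2]]}}

```text
clock: 19.97
eef_pos: [0.472, -0.1895, 0.2107]
ee_rot: [0.357, 3.11, -0.003]
wrist_force: [1.0, -0.6, 0.2]
width: 0.0549
grasp_force: 0.0
```

>>> {"api": "step_arm", "payload": {"targets": [[0,0,0,0,0,0,0.3],[0,0,0,0,0,-0.3,0.3],[0,0,0,0,0,-0.8,0.3],[0,0,0,0,0,-1,0.3],[0,0,0,0,0,-1,0.3]]}}

```text
clock: 20.38
eef_pos: [0.4707, -0.189, 0.2884]
ee_rot: [0.357, 3.112, -0.002]
wrist_force: [0.6, 0.4, -0.2]
width: 0.0609
grasp_force: 0.0
```

>>> {"api": "step_arm", "payload": {"targets": [[0,0,0,0.8,-0.8,-1,0.3],[0,0,0,0.8,-0.8,-1,0.3],[0,0,0,0.8,-0.8,-0.5,0.3],[0,0,0,0.8,-0.8,0,0.3],[0,0,0,0,0,0,0.3]]}}

```text
clock: 20.8
eef_pos: [0.3717, -0.2505, 0.3515]
ee_rot: [0.363, 3.108, -0.009]
wrist_force: [0.4, 0.4, -0.3]
width: 0.0616
grasp_force: 0.0
```

Run:
```python
from cell import *; import cv2
cv2.imwrite("pics/end.png",snapshot("top")["color"][:,:,::-1])
```

```text
(no output)
```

View pics/end.png

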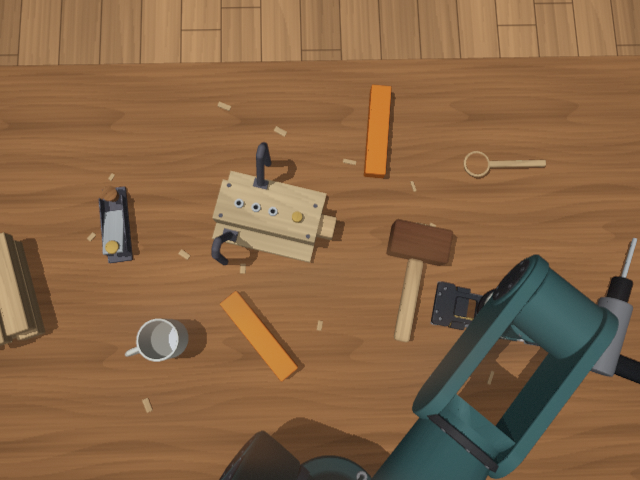

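The mallet lies flat at (420,243), clear of the jig. The rail stands out only to (337,228). The plane, mug and spoon are unmoved.

```bash
python3 -c "
from cell import *
print(job_done())"
```

```text
the job is handed in; nothing more can be done
None
```

I tapped the rail home in light taps until it met the stop; a second gentle touch held at about 18 N with no real advance. I then laid the mallet flat and clear, left the plane, mug and spoon unmoved, and handed the job in at about 21 s.

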